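Finish the paving of a model station board

ROBOT

A 6-joint arm with a two-finger parallel gripper is mounted at the origin on a cart in front of the work surface, level with it; the furniture and walls round the work are solid. World frame = base frame: x ahead of the robot, y to its left, z up, the work surface at z = 0. Lengths are in m, angles in rad, forces in N, time in s.
With the tool pointing down it reaches from about 0.275 to 0.825 m from the base axis. Payload 4.9 kg.
Tool frame: the origin (TCP) lies midway between the tips of the shut fingers; the grasp point (between the pads) lies 19 mm behind it (bot.grip_depth is the distance from the TCP to the grasp point, in m); z points along the fingers, y is the line along which they close (so a half turn about z gives the same grasp; the last joint's range is limited). The gripper opens to 85 mm and grips with 20 to 120 N. Pads are 22 mm wide; open, the fingers measure 114 mm over their backs; the gripper's body (76 mm by 85 mm) begins 54 mm behind the grasp point. The pads swing forward as they close: fully open they stand 13 mm farther back than shut.
Start: joints at [-1.277, 0.326, -0.193, 1.052, 0, 1.437], TCP at [0.228, -0.5, 0.231] pointing down, gripper open.
Joint ranges: [-2.65, 2.65], [-0.97, 1.79], [-1.3, 1.35], [-1.93, 2.1], [-1.47, 1.37], [-3.14, 3.14]. Speed limits (rad/s): [2.57, 2.57, 3.14, 3.14, 3.14, 3.14].

INTERFACE

Orientations are given as a unit quaternion [w, x, y, z].
In Python, from cell import bot gives the robot as it stands. Calls block until the motion is done:
- bot.move_pose(position, orientation): joint-space move of the TCP to a pose.
- bot.move_linear(position, speed=0.15, rotation=None, until_force=None): straight line of the TCP; rotation=None keeps the orientation; speed is the mean speed in m/s. With until_force (N) it stops when the force on the tool has changed by that much, and returns True; else False.
- bot.goto_joints(angles): joint-space move.
- bot.set_gripper(opening, grasp_force=None): opening from 0.0 (shut) to 1.0 (fully open); grasp_force is the grip in N (None keeps the last); returns when the fingers have stopped.
- bot.wait(seconds).
- bot.solve_ik(position, orientation): joint angles nearest the present ones, or None.
- bot.camera(name): name is "scene" or "top" or "wrist"; returns the picture (480x640x3 uint8, red, green, blue); there is no depth.
- bot.calibration(name): a dict with "mtx" (3x3 intrinsics, pixels), "extrinsics" (4x4, takes a point from world to camera coordinates); the wrist camera has in their place "hand_eye" (4x4, takes a point from camera to tool coordinates, whose origin is the TCP and whose axes are the flange's). Camera axes: x right, y down, z forward; pixel columns grow to the right and rows downward; lengths in m; the calibration is good to about 2 mm. A picture is of the moment at which its call begins: read the wrist's pose just before it. calibration takes no time and is no camera call.
A pose or a line that the arm cannot do raises bot.PlanningError and nothing moves.
- bot.close_job(): hands the job in; it is judged then, once.
Trained networks look in the newest picture that a camera, given by its name, has taken for a name from the list of things; names that differ only in an ending like _2 or _b are one class to them, and where a whole thing is asked for, a point or a joint stands for the part that bears it (a point fixed in the world has none). Each returns a list of dicts, best first, with "confidence" (0 to 1); they miss things now and then, are a little off and sometimes report something else, mostly with a low value. They report only what shows in the picture. A call takes as long as a camera call. They do not tell look-alikes from the thing itself.
- bot.search_frame(camera, thing): "bbox" ([left, top, width, height] in pixels, round what is visible of it).
Readings, each from a call of its own:
- bot.read_clock(): time.
- bot.read_joint_positions(): joint angles.
- bot.read_joint_vel(): joint speeds.
- bot.read_joint_efforts(): joint torques, N m.
- bot.read_position(): TCP position.
- bot.read_tool_rot(): TCP orientation.
- bot.read_ft_force(): force on the tool from outside, world axes, zero at the start.
- bot.read_moment(): the same for the moment, N m.
- bot.read_gripper_width(): opening from 0.0 (shut) to 1.0 (fully open).
- bot.read_finger_force(): force on a finger pad.
Only numpy, scipy, OpenCV 4.12 (cv2) and the standard library are available. Lean on these libraries where they do the work, as an engineer would, in place of code of your own. Each camera call takes 0.05 s, during which the arm holds its last target. There are 200 camera calls.

TASK

Finish the paving of the model station board: lay every loose paving slab in the gap of its own shape, turning it until it drops in flush. When all slabs are laid, take the tamper from its cork pad and press both orange clips in the board's front margin fully home with the tamper's foot, held upright (never with the fingers), then stand the tamper back upright in the middle of its cork pad and let go, leaving the other things on the bench where they are.

Things in the scene. Friction and masses are not known exactly. Their poses are not given: they have to be found in the camera images.
- board: Paved display board, fixed to the worktop: plywood floor 6 mm thick with grey concrete paving on it, paving top at z = 20 mm; 150 mm (x) by 274 mm (y) overall. Four stepped gaps of different outline (L, T, S and V), 14 mm deep, are left in the paving. Origin at the centre of the underside, x away from the robot, y to its left at yaw 0.
- gap_L (a point): Seat of slab L: point on the gap's floor (6 mm above the worktop), with the axes of the board; at (-14, -84, 6) mm in the board. The gap has the outline of slab L with 2 mm clearance all round.
- gap_T (a point): Seat of slab T, a point on the gap floor with the axes of the board, at (22, -18, 6) mm in the board; 2 mm clearance all round.
- gap_S (a point): Seat of slab S, a point on the gap floor with the axes of the board, at (1, 48, 6) mm in the board; 2 mm clearance all round.
- gap_V (a point): Seat of slab V, a point on the gap floor with the axes of the board, at (52, 99, 6) mm in the board; 2 mm clearance all round.
- slab_L: Terracotta L-shaped paving slab, 14 mm thick, 0.12 kg. Long bar 26 mm (x) by 86 mm (y), centred on the origin; a 26 mm wide (y) leg runs from the -y end of the bar in +x, to x = 43 mm. Grip wall (brick) 40 x 18 mm on top, z = 14 to 46 mm. Origin: underside, below the wall's middle. Home when origin and axes match its gap point. Here the wall runs along y. May be absent.
- slab_T: Pale tile T-shaped paving slab, 14 mm thick, 0.12 kg. Bar 26 mm (x) by 86 mm (y), centred on the origin; a 26 mm wide (y) stem runs from its middle in -x, to x = -43 mm. Grip wall (brick) 40 x 18 mm on top, z = 14 to 46 mm. Origin: underside, below the wall's middle. Home when origin and axes match its gap point. Here the wall runs along y. May be absent.
- slab_S: Yellow S-shaped paving slab, 14 mm thick, 0.12 kg. Middle bar 56 mm (x) by 26 mm (y) centred on the origin; a 26 mm wide (x) arm runs in -y from its -x end to y = -43 mm, another in +y from its +x end to y = 43 mm; it is the same after half a turn and may lie either way. Grip wall (brick) 40 x 18 mm on top, z = 14 to 46 mm. Origin: underside, below the wall's middle. Home when origin and axes match its gap point. Here the wall runs along x. May be absent.
- slab_V: Blue V-shaped (corner) paving slab, 14 mm thick, 0.12 kg. Bar 26 mm (x) by 56 mm (y), centred on the origin; a 26 mm wide (y) leg runs from the +y end of the bar in -x, to x = -43 mm. Grip wall (brick) 40 x 18 mm on top, z = 14 to 46 mm. Origin: underside, below the wall's middle. Home when origin and axes match its gap point. Here the wall runs along y. May be absent.
- wall_L (a point): Grip point of slab L: in the wall's middle, 30 mm above the slab's underside. The slab starts lying on a cardboard sheet 5 mm thick.
- wall_T (a point): Grip point of slab T: in the wall's middle, 30 mm above the slab's underside. The slab starts lying on a cardboard sheet 5 mm thick.
- wall_S (a point): Grip point of slab S: in the wall's middle, 30 mm above the slab's underside. The slab starts lying on a cardboard sheet 5 mm thick.
- wall_V (a point): Grip point of slab V: in the wall's middle, 30 mm above the slab's underside. The slab starts lying on a cardboard sheet 5 mm thick.
- clip_left (a joint): Left (+y) orange snap-in clip in the board's front margin, top centre at (-54, 86) mm in the board: 0 = standing up, 0.008 m = fully home. Travels straight down, resists with about 7 N, stays where it is left, stops hard at 8 mm.
- clip_right (a joint): Right (-y) orange snap-in clip, top centre at (-54, -26) mm in the board, the same as the left one.
- clip_left_top (a point): Centre of the left clip's top face (26 mm in x by 38 mm in y); 30 mm above the worktop when up, 22 mm (2 mm above the paving) when home.
- clip_right_top (a point): Centre of the right clip's top face; as the left.
- tamper: Hand tamper standing upright: round steel foot 38 mm across and 18 mm high, narrowing to a square wooden handle 20 by 20 mm from z = 24 to 86 mm, a red button to 90 mm; 0.2 kg. Origin at the centre of the foot's underside; handle faces along x and y.
- tamper_grip (a point): Grip point in the middle of the tamper's handle, 65 mm above the foot's underside.
- pad: Round cork pad 68 mm across, 4 mm thick, fixed to the worktop; home of the tamper. Origin at the centre of its underside.
- lidded_pot: Bystander: brown pot with white lid, 70 mm across, 38 mm high.
- clear_cup: Bystander: clear cup, 70 mm across, 53 mm high.
- clear_box: Bystander: clear open box 92 x 62 x 31 mm.
- solder_reel_small: Bystander: small solder reel 38 mm across, 22 mm high.
Not all that is in view belongs to the job. Of the things like the slab_S, leave any that is green; of the rest the larger one is meant.

How it is judged:
On the way, in this order (a step that is already met when the one before it is completed fails the run):
1. every slab that is present lies flush in its gap (horizontal distance between slab_L and gap_L below 0.006 m and z of slab_L in the frame of gap_L between -0.003 and 0.0025 m and angle between each of slab_L, slab_T, slab_S, slab_V's own z axis and vertical below 0.04 rad and angle between the x axis of slab_L and the x axis of gap_L, either way round below 0.12 rad and horizontal distance between slab_T and gap_T below 0.006 m and z of slab_T in the frame of gap_T between -0.003 and 0.0025 m and angle between the x axis of slab_T and the x axis of gap_T, either way round below 0.12 rad and horizontal distance between slab_S and gap_S below 0.006 m and z of slab_S in the frame of gap_S between -0.003 and 0.0025 m and angle between the x axis of slab_S and the x axis of gap_S, either way round below 0.12 rad and horizontal distance between slab_V and gap_V below 0.006 m and z of slab_V in the frame of gap_V between -0.003 and 0.0025 m and angle between the x axis of slab_V and the x axis of gap_V, either way round below 0.12 rad), for 0.3 s.
2. both clips are home, pressed with the upright tamper (value of joint each of clip_left, clip_right above 0.0065 m and angle between tamper's own z axis and vertical below 0.2 rad and (contact force between tamper and clip_left above 2 N or contact force between tamper and clip_right above 2 N)), for 0.1 s.
At the end, for the whole second after the job is handed in: Each slab present is in its own gap (6 mm; underside within 2.5 mm of the floor; tilt 0.04 rad, turn 0.12 rad), both clips are down 6.5 of 8 mm or more, and the tamper stands upright (0.1 rad), released and still, on the pad within 22 mm of its centre (all of step 1 and value of joint each of clip_left, clip_right above 0.0065 m and horizontal distance between tamper and pad below 0.022 m and z of tamper in the frame of pad between 0.001 and 0.007 m and angle between tamper's own z axis and vertical below 0.1 rad and linear speed of tamper below 0.02 m/s); the robot touches nothing.
It fails at once if a clip is pushed with the fingers or the arm (contact force between any of the fingers, the arm and clip_left above 3 N or contact force between any of the fingers, the arm and clip_right above 3 N).
It fails at once if a bystander (pot, cup, clear box, small reel) is shifted more than 30 mm (distance of any of lidded_pot, clear_cup, clear_box, solder_reel_small from where it was at the start of the episode above 0.03 m).
Of slab_L, slab_T, slab_S, slab_V only 3 to 4 are there at a start; the rules pass over those that are not, and their reading is None.
At some moment in a run one of slab_L, slab_T, slab_S, slab_V may be knocked a few centimetres aside while the robot is not near it.
Once in a run the grip may slacken for a moment while it holds something.
It also fails if it takes over 208 s, if anything falls off the work surface, if the arm or the gripper's body presses on something with over 40 N, if the wrist force passes 120 N, or if a joint passes its speed limit or range.

## Working session

There is one attempt and no reset: what is moved stays moved. The work goes in short steps, each a Python script; the robot and the scene stay as the last script left them, time stands still between calls to the robot, and variables do not carry over. Pictures are saved under pics/ and viewed, at most 14 in all, crops included, and the job is handed in when it is done.

```bash
ls; mkdir -p pics; python3 - <<'E'
from cell import bot
import cv2,numpy as np
for c in ["scene","top"]:
    im=bot.camera(c); cv2.imwrite(f"pics/{c}0.png",im[:,:,::-1])
    k=bot.calibration(c); print(c,np.round(k["mtx"],1).tolist(),np.round(k["extrinsics"],3).tolist())
    for t in ["board","slab_L","slab_T","slab_S","slab_V","tamper","pad","clip_left","clear_cup","clear_box","lidded_pot","solder_reel_small"]:
        print(t,[(np.round(d["bbox"]).astype(int).tolist(),round(d["confidence"],2)) for d in bot.search_frame(c,t)])
print(np.round(bot.calibration("wrist")["hand_eye"],3).tolist(),bot.grip_depth,bot.read_clock())
E
```

```text
pics
scene [[501.2, 0.0, 321.6], [0.0, 501.2, 241.0], [0.0, 0.0, 1.0]] [[-0.466, -0.885, -0.008, 0.165], [-0.397, 0.217, -0.892, 0.28], [0.791, -0.412, -0.452, 1.208], [0.0, 0.0, 0.0, 1.0]]
board [([228, 242, 98, 43], 0.75)]
slab_L [([213, 293, 35, 24], 0.61)]
slab_T [([216, 271, 18, 25], 0.91)]
slab_S [([336, 259, 22, 14], 0.63), ([477, 235, 21, 14], 0.6), ([212, 270, 25, 28], 0.22)]
slab_V [([200, 257, 18, 24], 0.89)]
tamper []
pad []
clip_left []
clear_cup []
clear_box []
lidded_pot [([121, 285, 27, 24], 0.63), ([216, 296, 32, 19], 0.52)]
solder_reel_small []
top [[545.9, 0.0, 322.4], [0.0, 545.9, 244.6], [0.0, 0.0, 1.0]] [[0.166, -0.986, -0.011, -0.144], [-0.767, -0.122, -0.63, 0.458], [0.62, 0.113, -0.777, 1.534], [0.0, 0.0, 0.0, 1.0]]
board [([245, 229, 90, 49], 0.88)]
slab_L [([205, 273, 30, 22], 0.72)]
slab_T [([215, 245, 23, 24], 0.66)]
slab_S [([408, 267, 19, 20], 0.56), ([495, 326, 16, 12], 0.5), ([326, 282, 21, 14], 0.44)]
slab_V [([227, 220, 17, 27], 0.8), ([245, 235, 92, 40], 0.66), ([205, 271, 26, 24], 0.18)]
tamper [([369, 259, 10, 26], 0.56)]
pad [([360, 274, 20, 14], 0.69)]
clip_left [([215, 246, 25, 21], 0.2)]
clear_cup [([367, 216, 16, 23], 0.68), ([364, 262, 14, 22], 0.35)]
clear_box [([451, 246, 23, 31], 0.96)]
lidded_pot [([157, 225, 17, 28], 0.92)]
solder_reel_small []
[[0.001, -0.947, -0.321, 0.084], [1.0, 0.001, -0.0, 0.0], [0.001, -0.321, 0.947, -0.142], [0.0, 0.0, 0.0, 1.0]] 0.0187 1.3
```

```bash
python3 - <<'E'
import cv2
a=cv2.imread("pics/top0.png")[200:350,140:520]
cv2.imwrite("pics/topc.png",cv2.resize(a,(800,316),interpolation=cv2.INTER_CUBIC))
E
```

```text
(no output)
```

View pics/topc.png

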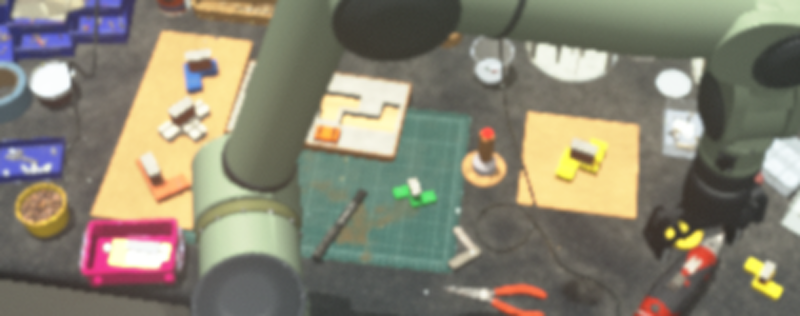

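The candidates for slab_S are the green one at top (337,290), a small yellow one at (503,331) and a larger yellow one at (416,274). I choose the one at (416,274). L is at (213,284), T at (228,256), V at (235,232), and the tamper and pad are at (371,279).

```bash
cat > h.py <<'E'
from cell import bot
import cv2,numpy as np
from scipy.spatial.transform import Rotation as Ro
from scipy.optimize import minimize
W=bot.calibration("wrist"); K=W["mtx"]; HE=W["hand_eye"]
def down(yaw): return Ro.from_matrix(np.array([[np.cos(yaw),np.sin(yaw),0],[np.sin(yaw),-np.cos(yaw),0],[0,0,-1.]]))
def q(yaw): x,y,z,w=down(yaw).as_quat(); return [w,x,y,z]
def yaw_now():
    w,x,y,z=bot.read_tool_rot(); return (lambda M:np.arctan2(M[1,0],M[0,0]))(Ro.from_quat([x,y,z,w]).as_matrix())
def snap(name=None):
    p=np.array(bot.read_position()); w,x,y,z=bot.read_tool_rot()
    T=np.eye(4); T[:3,:3]=Ro.from_quat([x,y,z,w]).as_matrix(); T[:3,3]=p
    im=bot.camera("wrist")
    if name: cv2.imwrite(f"pics/{name}.png",im[:,:,::-1])
    return im,np.linalg.inv(T@HE)          # world->camera
def proj(P,E,k=K):
    P=np.atleast_2d(P); c=P@E[:3,:3].T+E[:3,3]; u=c@k.T; return u[:,:2]/u[:,2:]
def plane(px,E,z=0,k=K):
    R=E[:3,:3]; o=-R.T@E[:3,3]; d=R.T@np.linalg.solve(k,[px[0],px[1],1]); return o+d*(z-o[2])/d[2]
def toppos(u,v,z=0.0):
    c=bot.calibration("top"); return plane((u,v),c["extrinsics"],z,c["mtx"])
def look(x,y,z,yaw,back=0.0):
    """TCP so that the camera axis hits (x,y,0); z is the TCP height"""
    d=0.084-(z+0.142)*0.321/0.947
    bot.move_pose([x-d*np.cos(yaw),y-d*np.sin(yaw),z],q(yaw))
E
python3 - <<'E'
from h import *
print(np.round(K,1).tolist(), yaw_now())
for n,u,v,z in [("L",213,284,.02),("T",228,256,.02),("V",235,232,.02),("S",416,274,.02),("pad",371,279,0),("board~",310,255,.02),("clip",295,262,.03),("pot",165,238,.02),("cup",374,232,0),("box",462,260,.0),("green",337,290,0)]:
    print(n,np.round(toppos(u,v,z),3))
p=toppos(310,255)
for yaw in (0,np.pi/2,-np.pi/2,np.pi):
    s=bot.solve_ik([p[0],p[1],.3],q(yaw)); print(yaw,None if s is None else np.round(s,2))
E
```

```text
[[342.4, 0.0, 319.9], [0.0, 342.4, 238.3], [0.0, 0.0, 1.0]] 0.4277466008457577
L [0.37  0.277 0.02 ]
T [0.489 0.261 0.02 ]
V [0.597 0.265 0.02 ]
S [ 0.514 -0.372  0.02 ]
pad [ 0.485 -0.228  0.   ]
board~ [ 0.537 -0.013  0.02 ]
clip [0.492 0.029 0.03 ]
pot [0.532 0.5   0.02 ]
cup [ 0.69  -0.216 -0.   ]
box [ 0.612 -0.524 -0.   ]
green [ 0.424 -0.123 -0.   ]
0 [-0.15  0.3  -0.06  1.22  0.    2.99]
1.5707963267948966 [-0.15  0.3  -0.06  1.22  0.    1.42]
-1.5707963267948966 [-0.15  0.3  -0.06  1.22  0.   -1.72]
3.141592653589793 [-0.15  0.3  -0.06  1.22  0.   -0.15]
```

```bash
python3 - <<'E'
from h import *
import pickle
out={}
for n,x,y,z in [("S",.514,-.33,.2),("B",.52,.02,.24),("L",.47,.25,.22)]:
    look(x,y,z,np.pi); out[n]=snap("w_"+n)
pickle.dump(out,open("v.pkl","wb")); print(bot.read_clock(),np.round(bot.read_position(),3))
a=np.hstack([out[k][0][:,:,::-1] for k in "BL"]); cv2.imwrite("pics/wBL.png",cv2.resize(a,(800,300),interpolation=cv2.INTER_AREA))
E
```

```text
5.5833 [0.432 0.249 0.22 ]
```

View pics/w_B.png

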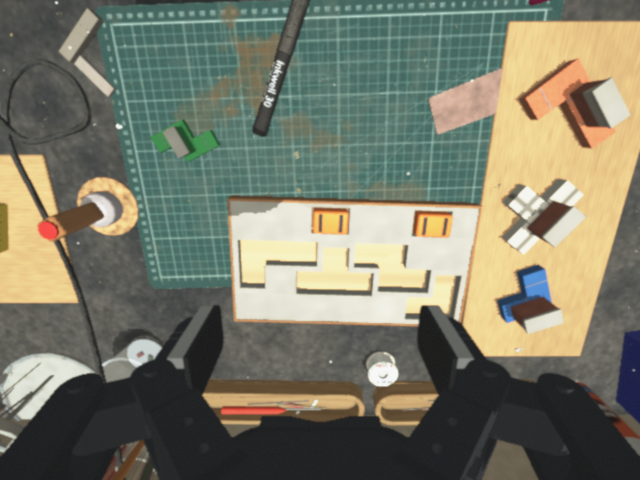

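View pics/w_L.png

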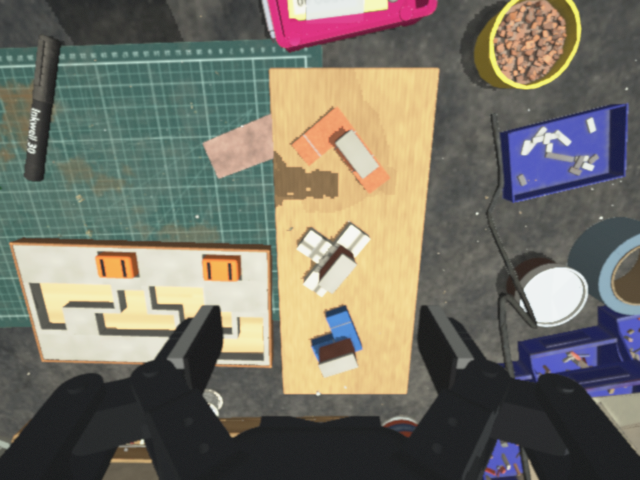

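View pics/w_S.png

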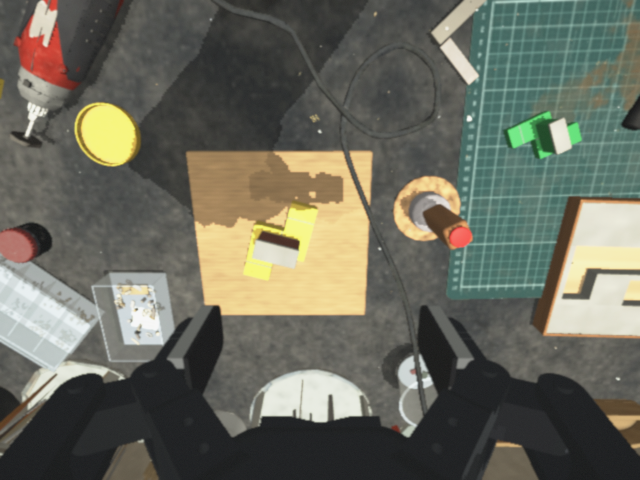

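```bash
cat > fit.py <<'E'
from h import *
H=.013
def rect(x0,x1,y0,y1): return [(x0,y0),(x1,y0),(x1,y1),(x0,y1)]
SH={"L":[rect(-H,H,-.043,.043),rect(-H,.043,-.043,-.017)],
    "T":[rect(-H,H,-.043,.043),rect(-.043,H,-H,H)],
    "S":[rect(-.028,.028,-H,H),rect(-.028,-.002,-.043,H),rect(.002,.028,-H,.043)],
    "V":[rect(-H,H,-.028,.028),rect(-.043,H,.002,.028)]}
WALL={k:rect(-.009,.009,-.02,.02) for k in "LTV"}; WALL["S"]=rect(-.02,.02,-.009,.009)
GAP={"L":(-.014,-.084),"T":(.022,-.018),"S":(.001,.048),"V":(.052,.099)}
HUE={"L":((0,90,90),(14,255,255)),"S":((25,130,120),(35,255,255)),"V":((100,110,50),(125,255,255)),"T":((0,0,120),(180,60,255))}
U=4
def xf(pts,p,z):
    c,s=np.cos(p[2]),np.sin(p[2]); a=np.array(pts); 
    return np.c_[p[0]+c*a[:,0]-s*a[:,1],p[1]+s*a[:,0]+c*a[:,1],np.full(len(a),z)]
def fill(m,P,E,off):
    u=(proj(P,E)-off+.5)*U-.5
    cv2.fillConvexPoly(m,cv2.convexHull(np.round(u*16).astype(np.int32)),1,shift=4)
def render(k,p,E,off,shape,z0):
    m=np.zeros(shape,np.uint8); w=np.zeros(shape,np.uint8)
    for r in SH[k]: fill(m,np.vstack([xf(r,p,z0),xf(r,p,z0+.014)]),E,off)
    fill(w,np.vstack([xf(WALL[k],p,z0+.014),xf(WALL[k],p,z0+.046)]),E,off)
    return m,w
def fit(k,im,E,guess,z0=.005,win=.085,p0=None):
    """slab pose [x,y,yaw] by matching its outline with the colour mask near guess"""
    c=proj([[guess[0],guess[1],z0+.014]],E)[0]; r=int(win/np.linalg.norm(plane(c,E)[:2]-plane(c+[1,0],E)[:2]))
    x0,y0=int(max(c[0]-r,0)),int(max(c[1]-r,0)); crop=im[y0:int(c[1])+r,x0:int(c[0])+r]
    big=cv2.resize(crop,None,fx=U,fy=U,interpolation=cv2.INTER_CUBIC)
    M=cv2.inRange(cv2.cvtColor(big,cv2.COLOR_RGB2HSV),*HUE[k])//255
    M=cv2.morphologyEx(M,cv2.MORPH_OPEN,np.ones((9,9)))
    off=np.array([x0,y0])
    def cost(p):
        m,w=render(k,p,E,off,M.shape,z0); v=w==0
        return np.count_nonzero((m!=M)&v)/max(1,np.count_nonzero((m|M)&v))
    best=None
    if p0 is None:
        ys,xs=np.nonzero(M); g=plane((xs.mean()/U+x0,ys.mean()/U+y0),E,z0+.014)
        st=[(g[0],g[1],a) for a in np.arange(0,2*np.pi,np.pi/8)]
    else: st=[p0]
    opt=lambda s,d,t,n:minimize(cost,s,method="Nelder-Mead",options=dict(initial_simplex=[s,np.add(s,[d,0,0]),np.add(s,[0,d,0]),np.add(s,[0,0,t])],maxfev=n,xatol=1e-4,fatol=1e-4))
    rs=sorted([opt(s,.02,.3,50) for s in st],key=lambda r:r.fun)[:3]
    b=min([opt(opt(r.x,.005,.1,80).x,.003,-.05,80) for r in rs],key=lambda r:r.fun)
    return b.x,b.fun
def fit_board(im,E,p0):
    """board pose from its gaps at paving height (non grey inside the board)"""
    U2=U
    pts=proj(xf(rect(-.09,.09,-.15,.15),p0,.02),E); x0,y0=np.maximum(pts.min(0).astype(int),0); x1,y1=pts.max(0).astype(int)
    big=cv2.resize(im[y0:y1,x0:x1],None,fx=U,fy=U,interpolation=cv2.INTER_CUBIC)
    hsv=cv2.cvtColor(big,cv2.COLOR_RGB2HSV); off=np.array([x0,y0])
    G=((hsv[...,1]<45)&(hsv[...,2]>150)).astype(np.uint8)   # paving
    def model(p):
        m=np.zeros(G.shape,np.uint8); fill(m,xf(rect(-.075,.075,-.137,.137),p,.02),E,off)
        g=np.zeros_like(m)
        for k in SH:
            for r in SH[k]:
                a=np.array(r); a=a+np.sign(a-a.mean(0))*.002; fill(g,xf(a+GAP[k],p,.02),E,off)
        c=np.zeros_like(m)
        for y in(.086,-.026): fill(c,np.vstack([xf(rect(-.072,-.036,y-.024,y+.024),p,.02),xf(rect(-.07,-.038,y-.022,y+.022),p,.03)]),E,off)
        return m*(1-g),c
    def cost(p):
        m,c=model(p); return np.count_nonzero((m!=G)&(c==0))/np.count_nonzero(m)
    s=np.array(p0,float)
    for d,t in((.02,.1),(.006,-.04),(.003,.02)):
        r=minimize(cost,s,method="Nelder-Mead",options=dict(initial_simplex=[s,s+[d,0,0],s+[0,d,0],s+[0,0,t]],maxfev=100,xatol=1e-4,fatol=1e-5)); s=r.x
    return s,r.fun
def draw(im,E,k,p,z0=.005):
    for r in SH[k]: cv2.polylines(im,[np.round(proj(xf(r,p,z0+.014),E)*16).astype(np.int32)],True,(255,0,255),1,cv2.LINE_AA,4)
    cv2.polylines(im,[np.round(proj(xf(WALL[k],p,z0+.046),E)*16).astype(np.int32)],True,(0,255,255),1,cv2.LINE_AA,4)
def draw_board(im,E,p):
    cv2.polylines(im,[np.round(proj(xf(rect(-.075,.075,-.137,.137),p,.02),E)*16).astype(np.int32)],True,(255,0,0),1,cv2.LINE_AA,4)
    for k in SH:
        for r in SH[k]:
            a=np.array(r); a=a+np.sign(a-a.mean(0))*.002
            cv2.polylines(im,[np.round(proj(xf(a+GAP[k],p,.02),E)*16).astype(np.int32)],True,(255,0,255),1,cv2.LINE_AA,4)
E
python3 - <<'E'
from fit import *
import pickle
v=pickle.load(open("v.pkl","rb"))
ib,Eb=v["B"]; b0=plane((354,262),Eb,.02)
b,f=fit_board(ib,Eb,[b0[0],b0[1],0]); print("board",np.round(b,4),round(f,3))
res={"board":b}
il,El=v["L"]; is_,Es=v["S"]
A=il.copy(); B=ib.copy(); C=is_.copy(); draw_board(B,Eb,b)
for k,px,im,E,D in[("L",(345,150),il,El,A),("T",(335,258),il,El,A),("V",(340,343),il,El,A),("S",(281,243),is_,Es,C)]:
    g=plane(px,E,.019); res[k],f=fit(k,im,E,g,win=.06 if k!="L" else .07); print(k,np.round(res[k],4),round(f,3)); draw(D,E,k,res[k])
for k,px in[("L",(580,105)),("T",(540,215)),("V",(528,300))]:
    g=plane(px,Eb,.019); r,f=fit(k,ib,Eb,g,win=.06 if k!="L" else .07); print("B",k,np.round(r,4),round(f,3))
pickle.dump(res,open("res.pkl","wb"))
g=plane((425,208),Es,.004); print("pad",g)
rs=lambda a,s:cv2.resize(a,s,interpolation=cv2.INTER_CUBIC)
o=np.vstack([rs(B[180:340,215:495],(700,400)),np.hstack([rs(A[100:390,270:430],(150,200)),rs(A[100:210,270:430],(300,200)),rs(C[190:290,220:340],(250,200))])])
cv2.imwrite("pics/fit0.png",o[:,:,::-1])
E
```

```text
board [ 0.5486  0.0546 -0.0323] 0.131
L [0.3753 0.2815 5.3792] 0.112
T [0.4929 0.2661 0.936 ] 0.079
V [0.6031 0.2686 0.337 ] 0.208
S [ 0.5334 -0.4136  1.2291] 0.918
B L [0.3745 0.2822 5.401 ] 0.132
B T [0.4938 0.2697 0.913 ] 0.203
B V [0.6028 0.2696 0.3933] 0.192
pad [ 0.48049642 -0.22377688  0.004     ]
```

View pics/fit0.png

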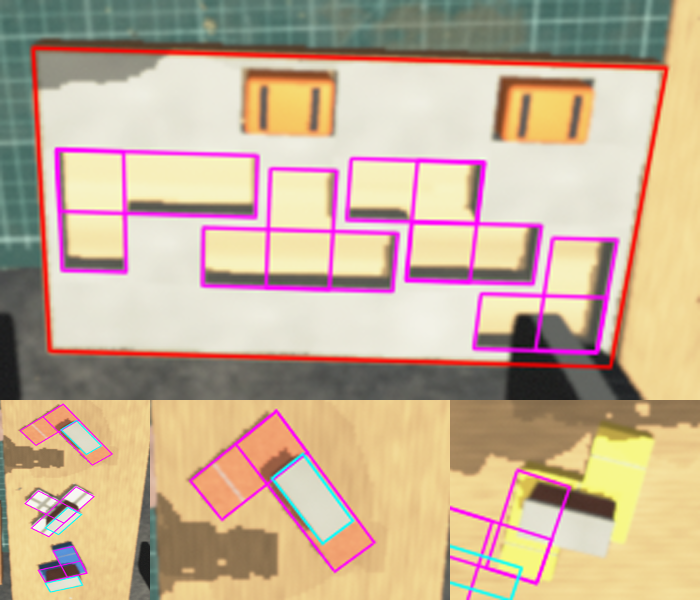

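The board, L, T and V outlines agree with the pictures. The S colour range is wrong, so I check its HSV. I pick L first.

```bash
cat > pp.py <<'E'
from fit import *
import pickle,sys
BO=pickle.load(open("res.pkl","rb"))["board"]
GZ=.017   # TCP above slab underside
REL={"L":np.pi/2,"T":np.pi/2,"V":np.pi/2,"S":0.}
def gap_world(k): g=xf([GAP[k]],BO,0)[0]; return g[:2]
def wrap(a): return (a+np.pi)%(2*np.pi)-np.pi
def choose(k,p):
    g=gap_world(k); best=None
    for f in (0,np.pi):
        for t in ((0,np.pi) if k=="S" else (0,)):
            a=p[2]+REL[k]+f; b=BO[2]+REL[k]+f+t
            j=[wrap(np.pi+np.arctan2(y,x)-c) for x,y,c in((p[0],p[1],a),(g[0],g[1],b))]
            c=max(map(abs,j))+.2*abs(j[0]-j[1])
            if best is None or c<best[0]: best=(c,wrap(a),wrap(b),t)
    return best[1:]
def pick(k,guess,p0=None,name=None,win=.065):
    look(guess[0],guess[1],.16,np.pi); bot.set_gripper(.55)
    im,E=snap(); p,f=fit(k,im,E,guess,win=win); print(k,"at",np.round(p,4),round(f,3))
    if name: draw(im,E,k,p); cv2.imwrite(f"pics/{name}.png",im[:,:,::-1])
    if f>.3: raise SystemExit("poor fit")
    a,b,t=choose(k,p)
    bot.move_pose([p[0],p[1],.09],q(a))
    if bot.move_linear([p[0],p[1],.005+GZ],.12,until_force=15): print("touched",bot.read_position())
    bot.set_gripper(0,70); print("width",bot.read_gripper_width())
    z=bot.read_position()[2]
    bot.move_linear([p[0],p[1],.11],.15); print("lifted",bot.read_gripper_width(),bot.read_finger_force())
    return p,a,b,t,z-.005
def carry(k,b,t,gz,dz=.045):
    g=gap_world(k); bot.move_pose([g[0],g[1],.11],q(b))
    bot.move_linear([g[0],g[1],dz+gz],.15)
    im,E=snap(); want=np.array([g[0],g[1],BO[2]+t])
    p,f=fit(k,im,E,g,z0=dz,p0=want,win=.075); d=p-want
    print("held offset mm,rad",np.round(d[:2]*1e3,1),round(wrap(d[2]),3),"fit",round(f,3),"w",bot.read_gripper_width())
    draw(im,E,k,p,dz); cv2.imwrite(f"pics/held_{k}.png",im[:,:,::-1]); return d,f
E
python3 - <<'E'
from pp import *
v=pickle.load(open("v.pkl","rb")); h=cv2.cvtColor(v["S"][0],cv2.COLOR_RGB2HSV)
print([h[y,x].tolist() for x,y in((303,215),(299,228),(258,230),(258,265),(250,272),(350,260),(230,290),(300,180),(215,190))])
k="L"; p,a,b,t,gz=pick(k,[.375,.2815],name="pickL",win=.075); print(a,b,gz)
d,f=carry(k,b,t,gz); print(bot.read_clock())
pickle.dump((k,b,t,gz),open("hold.pkl","wb"))
x=cv2.imread("pics/pickL.png"); y=cv2.imread("pics/held_L.png"); cv2.imwrite("pics/L2.png",cv2.resize(np.hstack([x,y]),(800,300)))
E
```

```text
[[30, 117, 247], [30, 110, 247], [24, 160, 218], [30, 107, 245], [30, 126, 247], [21, 98, 240], [20, 102, 236], [17, 107, 146], [17, 110, 165]]
L at [0.3772 0.282  5.3811] 0.063
width 0.1967434493754839
lifted 0.1992029025448384 68.2099199295044
-2.472901223923923 -1.6030813552706515 0.017994491135828763
held offset mm,rad [-0.7  0.1] 0.001 fit 0.265 w 0.2023600685690825
11.0
```

View pics/L2.png

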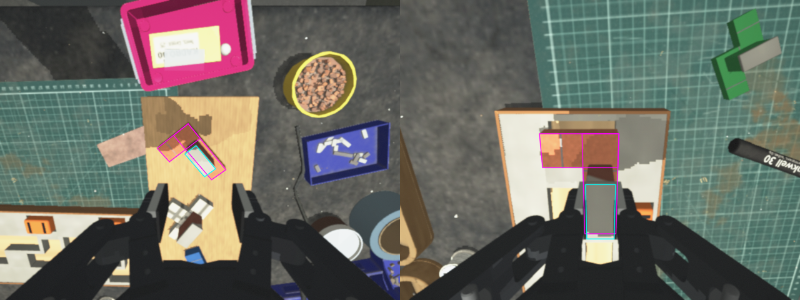

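```bash
cat >> pp.py <<'E'
def insert(k,b,t,gz):
    g=gap_world(k); cy,sy=np.cos(BO[2]),np.sin(BO[2]); ok=False
    offs=[(0,0)]+[(r*np.cos(a),r*np.sin(a)) for r in(.0015,.003) for a in np.arange(0,2*np.pi,np.pi/3)]
    for ox,oy in offs:
        x,y=g[0]+ox,g[1]+oy
        z=bot.read_position()[2]
        bot.move_linear([x,y,max(.022+gz,min(z,.03+gz))],.08)
        bot.move_linear([x,y,.0055+gz],.05,until_force=8)
        z=bot.read_position()[2]-gz; print("try",round(ox*1e3,1),round(oy*1e3,1),"z",round(z*1e3,1))
        if z<.0085: ok=True; break
    if ok: release(k)
    return ok
def release(k):
    bot.set_gripper(.45); p=bot.read_position(); bot.move_linear([p[0],p[1],.13],.2); print(k,"released",bot.read_clock())
E
sed -i 's/"S":((25,130,120),(35,255,255))/"S":((25,75,110),(36,255,255))/' fit.py
python3 - <<'E'
from pp import *
if not insert(*pickle.load(open("hold.pkl","rb"))): raise SystemExit("no drop")
k="T"; p,a,b,t,gz=pick(k,[.493,.267],name="pickT"); print(a,b,gz)
d,f=carry(k,b,t,gz); pickle.dump((k,b,t,gz),open("hold.pkl","wb"))
x=cv2.imread("pics/pickT.png"); y=cv2.imread("pics/held_T.png"); cv2.imwrite("pics/T2.png",cv2.resize(np.hstack([x,y]),(800,300)))
if f<.35 and np.hypot(*d[:2])<.003 and abs(d[2])<.06: print(insert(k,b,t,gz))
E
```

```text
try 0.0 0.0 z 6.0
L released 12.85
T at [0.4938 0.2649 0.9284] 0.139
width 0.19724708993819765
lifted 0.19967626064918717 68.23025107383728
2.4992043047813226 1.5385112983191416 0.01807914280575276
held offset mm,rad [23.9 23.1] -0.213 fit 0.58 w 0.20051808072264304
```

View pics/T2.png

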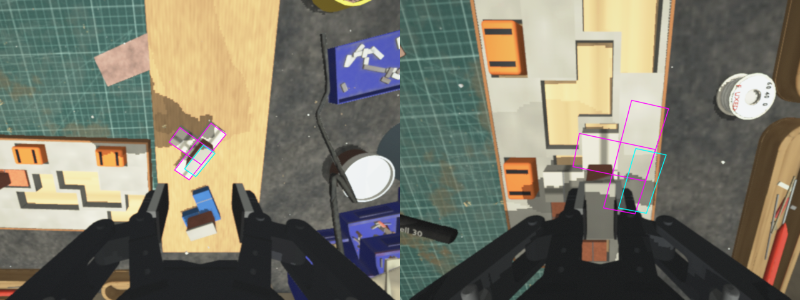

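L dropped in at 6.0 mm. The T fit is meaningless because it's pale on pale paving, but the picture shows T held square over its gap, so I insert it and go on with V.

```bash
python3 - <<'E'
from pp import *
if not insert(*pickle.load(open("hold.pkl","rb"))): raise SystemExit("no drop")
k="V"; p,a,b,t,gz=pick(k,[.603,.269],name="pickV"); print(a,b,gz)
d,f=carry(k,b,t,gz); pickle.dump((k,b,t,gz),open("hold.pkl","wb"))
x=cv2.imread("pics/pickV.png"); y=cv2.imread("pics/held_V.png"); cv2.imwrite("pics/V2.png",cv2.resize(np.hstack([x,y]),(800,300)))
if f<.35 and np.hypot(*d[:2])<.003 and abs(d[2])<.06: print(insert(k,b,t,gz))
E
```

```text
try 0.0 0.0 z 6.1
T released 20.7667
V at [0.6036 0.2694 0.3749] 0.182
width 0.1956717039723032
lifted 0.19624155945976038 68.81632447242737
-1.195921523296704 -1.6030813552706515 0.018288593024821755
held offset mm,rad [-1.5  0.4] 0.001 fit 0.427 w 0.19489351974321056
```

View pics/V2.png

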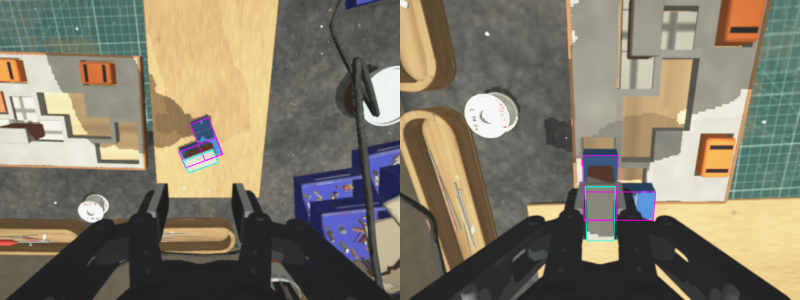

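```bash
sed -i 's/for r in(.0015,.003)/for r in(.0015,.003,.0045)/' pp.py; python3 - <<'E'
from pp import *
im=cv2.imread("pics/held_V.png"); print(insert(*pickle.load(open("hold.pkl","rb"))), bot.read_gripper_width())
im,E=snap(); cv2.imwrite("pics/afterV.png",im[:,:,::-1]); print(bot.read_position())
E
```

```text
try 0.0 0.0 z 6.0
V released 28.6167
True 0.4515511622330205
[0.6013127  0.15144025 0.12840219]
```

Now S.

```bash
python3 - <<'E'
from pp import *
k="S"; v=pickle.load(open("v.pkl","rb")); im,E=v["S"]; g=plane((281,243),E,.019)
p,f=fit(k,im,E,g,win=.065); print("old view",np.round(p,4),round(f,3))
look(g[0],g[1],.16,np.pi); im,E=snap(); p,f=fit(k,im,E,g,win=.065); print(np.round(p,4),round(f,3))
print("other", bot.read_clock()); draw(im,E,k,p); cv2.imwrite("pics/pS.png",im[100:340,160:480][:,:,::-1])
E
```

```text
old view [ 0.5135 -0.3716  1.2861] 0.18
[ 0.5149 -0.3722  1.28  ] 0.23
other 30.6417
```

View pics/pS.png

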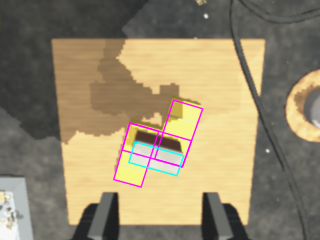

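The outline matches the full-size yellow S, so I pick it and insert it.

```bash
python3 - <<'E'
from pp import *
k="S"; p,a,b,t,gz=pick(k,[.5145,-.372]); print(a,b,t,gz)
d,f=carry(k,b,t,gz); pickle.dump((k,b,t,gz),open("hold.pkl","wb"))
if bot.read_gripper_width()>.15: print(insert(k,b,t,gz))
look(BO[0],BO[1],.24,np.pi); im,E=snap("board1")
pickle.dump((im,E),open("b1.pkl","wb"))
for n in("tamper","pad"): print(n,[(np.round(x["bbox"]).tolist(),round(x["confidence"],2)) for x in bot.search_frame("wrist",n)])
for k in GAP:
    g=gap_world(k); draw(im,E,k,[g[0],g[1],BO[2]],.006)
cv2.imwrite("pics/board1o.png",im[:,:,::-1]); print(bot.read_clock())
E
```

```text
S at [ 0.5154 -0.3709  1.2769] 0.222
width 0.19844690269182294
lifted 0.19742414258694174 68.87399911880493
1.2768738206056778 3.109307625114038 3.141592653589793 0.01824408880815994
held offset mm,rad [4.  8.6] -0.253 fit 0.856 w 0.20040660359080628
try 0.0 0.0 z 6.0
S released 38.75
True
tamper [([0.0, 162.0, 88.0, 51.0], 0.61)]
pad [([38.0, 152.0, 66.0, 62.0], 0.95), ([278.0, 182.0, 37.0, 27.0], 0.38)]
39.4833
```

View pics/board1o.png

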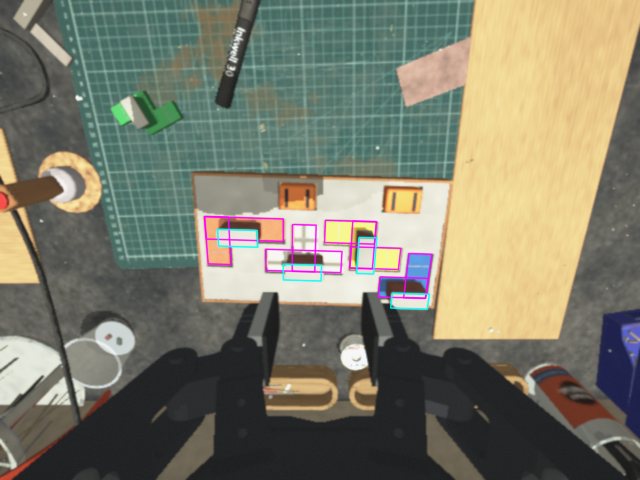

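All four slabs are seated, matching their outlines. Next I look closely at the tamper and pad.

```bash
python3 - <<'E'
from pp import *
look(.47,-.225,.16,np.pi); bot.set_gripper(.6); im,E=snap(); pickle.dump((im,E),open("t.pkl","wb"))
for n in("tamper","pad"): print(n,[(np.round(x["bbox"]).tolist(),round(x["confidence"],2)) for x in bot.search_frame("wrist",n)])
x0,y0=220,130; cv2.imwrite("pics/tam.png",cv2.resize(im[y0:y0+180,x0:x0+200][:,:,::-1],(600,540),interpolation=cv2.INTER_CUBIC))
E
```

```text
tamper [([302.0, 230.0, 42.0, 75.0], 0.72), ([284.0, 216.0, 75.0, 62.0], 0.18)]
pad [([282.0, 217.0, 76.0, 65.0], 0.61)]
```

View pics/tam.png

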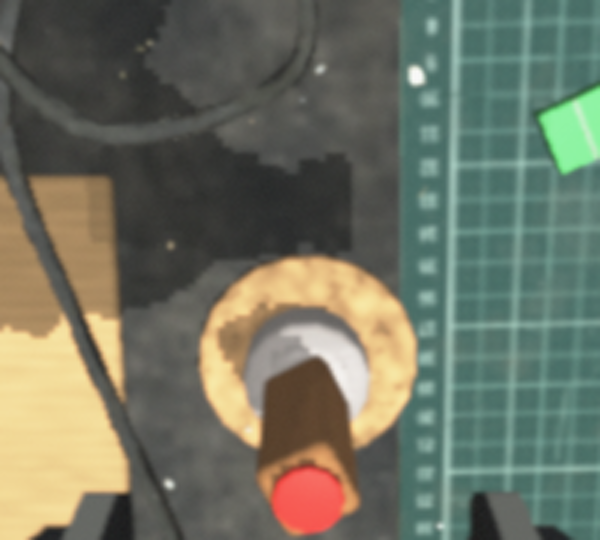

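```bash
python3 - <<'E'
from pp import *
im,E=pickle.load(open("t.pkl","rb"))
P=lambda u,v,z: plane((220+u/3-.33,130+v/3-.33),E,z)[:2]
print("pad",P(308.5,354,.004)); c=P(308,497,.094); print("button",c)
a,b,d=P(265,383,.028),P(315,357,.028),P(345,375,.028)
print(np.hypot(*(b-a)),np.degrees(np.arctan2(*(b-a)[::-1])),np.hypot(*(d-b)),np.degrees(np.arctan2(*(d-b)[::-1])))
best=[]
for deg in range(0,90,10):
    o=cv2.resize(im[130:310,220:420],(600,540),interpolation=cv2.INTER_CUBIC)
    sq=rect(-.01,.01,-.01,.01); p=[c[0],c[1],np.radians(deg)]
    for z in(.028,.090): cv2.polylines(o,[np.int32((proj(xf(sq,p,z),E)-[220,130]+.33)*3)],True,(0,255,255),1,cv2.LINE_AA)
    t=np.linspace(0,6.28,40); 
    for r,z in((.019,.004),(.034,.004)): 
        cc=c if r<.03 else P(308.5,354,.004)
        cv2.polylines(o,[np.int32((proj(np.c_[cc[0]+r*np.cos(t),cc[1]+r*np.sin(t),0*t+z],E)-[220,130]+.33)*3)],True,(255,0,255),1,cv2.LINE_AA)
    best.append(cv2.resize(o[230:540,180:440],(260,310)))
cv2.imwrite("pics/tamfit.png",cv2.resize(np.vstack([np.hstack(best[i:i+3]) for i in(0,3,6)]),(600,600))[:,:,::-1])
E
```

```text
pad [ 0.48094802 -0.22146546]
button [ 0.48228227 -0.22224414]
0.01642990751349433 119.22154907812258 0.010249087886360475 57.58118119685002
```

View pics/tamfit.png

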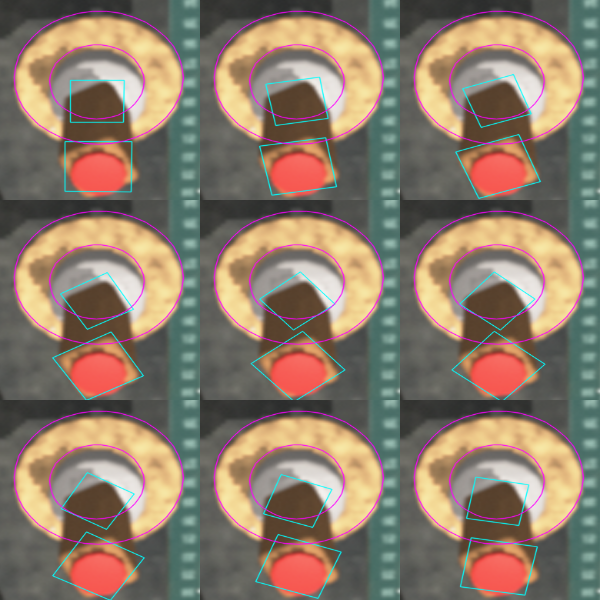

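```bash
python3 - <<'E'
from pp import *
T=np.array([.4818,-.222]); PAD=np.array([.4809,-.2215])
yaws=[np.radians(24)+n*np.pi/2 for n in range(4)]
yaw=min(yaws,key=lambda a:abs(wrap(np.pi-.43-a)))
bot.move_pose([*T,.15],q(yaw)); print("yaw",wrap(yaw),"touch",bot.move_linear([*T,.052],.12,until_force=10))
bot.set_gripper(0,100); print("w",bot.read_gripper_width(),bot.read_position())
h=bot.read_position()[2]-.004
bot.move_linear([*T,.14],.15); print("lift w",bot.read_gripper_width(),bot.read_finger_force())
for y in(-.026,.086):
    c=xf([(-.054,y)],BO,0)[0][:2]
    bot.move_pose([*c,.14],q(yaw)); bot.move_linear([*c,.036+h],.1)
    print("w",round(bot.read_gripper_width(),3),"stop",bot.move_linear([*c,.0195+h],.03,until_force=30)); bot.wait(.5)
    print("foot z mm",round((bot.read_position()[2]-h)*1e3,1),"F",np.round(bot.read_ft_force(),1),round(bot.read_gripper_width(),3))
    bot.move_linear([*c,.14],.12)
look(BO[0]-.02,BO[1],.2,np.pi); im,E=snap("held_t"); print(bot.read_clock())
pickle.dump((h,yaw),open("tam.pkl","wb"))
E
```

```text
yaw 1.9896753472735362 touch False
w 0.2188408644857683 [ 0.48258549 -0.22247436  0.05296027]
lift w 0.22242747242370275 97.5339138507843
w 0.224 stop True
foot z mm 21.9 F [-2.7  0.6  7.1] 0.221
w 0.221 stop True
foot z mm 21.9 F [-1.4 -0.4  7.1] 0.221
51.95
```

View pics/held_t.png

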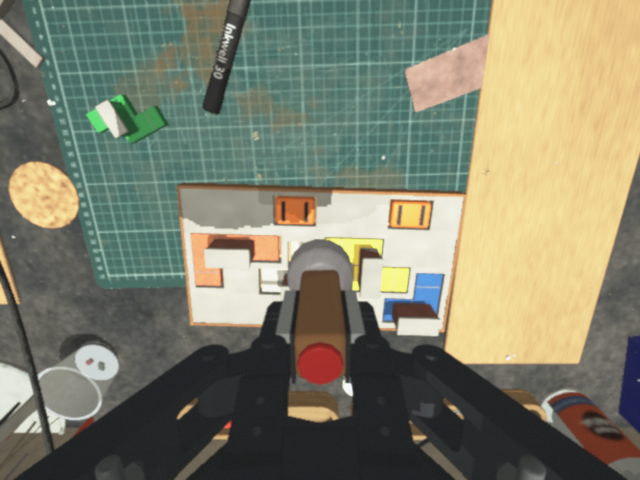

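Both clips look flat and the slabs are in place. I return the tamper.

```bash
python3 - <<'E'
from pp import *
h,yaw=pickle.load(open("tam.pkl","rb")); P=[.4809,-.2215]
bot.move_pose([*P,.15],q(yaw)); bot.move_linear([*P,.015+h],.12); print("w",bot.read_gripper_width())
print(bot.move_linear([*P,.002+h],.03,until_force=6),"foot z",bot.read_position()[2]-h)
bot.set_gripper(.5); bot.wait(.3); bot.move_linear([*P,.2],.12)
look(.49,-.08,.26,np.pi); im,E=snap(); print(bot.read_clock())
t=np.linspace(0,6.28,40); o=im.copy()
for z,r in((.004,.034),(.004,.019),(.094,.009)): cv2.polylines(o,[np.int32(proj(np.c_[P[0]+r*np.cos(t),P[1]+r*np.sin(t),0*t+z],E))],True,(255,0,255),1,cv2.LINE_AA)
cv2.imwrite("pics/end.png",o[:,:,::-1])
E
```

```text
w 0.22472802218600005
True foot z 0.003990504177825593
57.3
```

View pics/end.png

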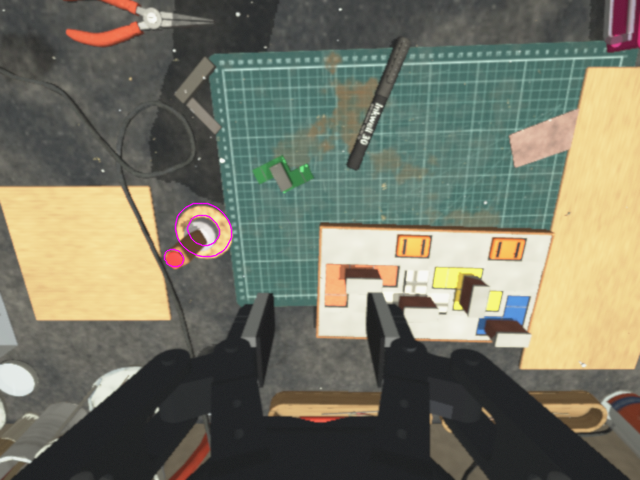

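The tamper stands centred on its pad at (203,232), with its button at (175,258) where predicted. The slabs and clips are in place, so I hand the job in.

```bash
python3 -c "
from cell import bot
print(bot.close_job())"
```

```text
the job is handed in; nothing more can be done
None
```

All four slabs (L, T, S and V) are in their gaps, both clips were pressed fully home with the tamper, the tamper stands upright on its pad, and the job was handed in at about 57 s on the robot's clock; the hand-in call gave no verdict.

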